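# Serve the round biscuit with the turner

### The job

Take the turner from its wooden board, slide its blade under the round sesame biscuit on the perforated sheet (the upstanding back edge keeps it from running away), lift it clear, and tip it from close above onto the white plate so that it lies flat in the plate, right way up. Then stand the turner back on its board with the blade flat on the wood and let go. The biscuit is hot and brittle, so never touch it with the gripper and do not drop it; leave the oblong biscuit, the plate, the steamer, the bowl and the jar where they are.

Things in the scene. Friction and masses are not known exactly. Their poses are not given: they have to be found in the camera images.
- turner_grip (a point): Middle of the grip of the turner's dark wooden handle (20 x 20 mm square, 110 mm long). The handle's axis rises at 45 degrees from the blade's rear, away from the nose; the turner stands by itself on its blade. This point is 122 mm behind (-x) and 73 mm above the middle of the blade's underside; the handle runs on 50 mm up and back, 60 mm down and forward. Axes as turner_blade.
- turner_blade (a point): Middle of the underside of the turner's flat steel blade, 110 mm long (x), 80 wide (y), 2 thick. Turner's axes: x towards the blade's nose, y to its left, z up from the blade; at yaw 0 the nose points away from the robot (+x). A steel neck, 8 mm round, joins the blade's rear to the handle. Whole turner 160 g, balanced about 25 mm behind this point.
- turner_nose (a point): Middle of the front edge of the blade, on its underside (same axes), 55 mm ahead of the blade's middle.
- round_center (a point): Centre, half-way up, of the round sesame biscuit: a rigid golden-brown disc 100 mm across, 14 mm thick, 60 to 120 g, z up. Underside bevelled: it rests on a flat 72 mm across and widens to 98 mm at 5 mm height, so a thin blade can enter under its edge. It slides off the polished blade once that is tipped more than 18 to 27 degrees.
- oblong_center (a point): Centre, half-way up, of the oblong sesame biscuit, 92 x 68 mm, 14 mm thick, lying on the same sheet beside the round one; to be left alone.
- sheet: Fixed perforated metal sheet on the bench, 200 mm (its x) by 300 mm (its y), 5 mm thick; origin at the centre of its underside. Only its back edge (+x, away from the robot) is turned up: a straight wall along y, 22 mm above the bench, inner face at x = +95 mm. The other edges are plain. The biscuits lie 5 to 35 mm from that wall.
- rest: Fixed wooden board on which the turner stands, 180 mm (its x) by 140 mm (its y), 12 mm thick; origin at the centre of its underside.
- plate: Loose white plate (0.65 kg), 240 mm across, rim 20 mm above the bench; its flat floor is about 150 mm across, 5 mm above the bench; origin at the centre of its underside. It stands on one side of the sheet, the wooden board on the other; which is which changes.
- steamer: Bystander: round bamboo steamer, 136 mm across, 68 mm high, origin at the centre of its underside.
- bowl: Bystander: steel bowl 130 mm across, 60 mm high, origin at the centre of its underside.
- jar: Bystander: white jar 60 mm across, 85 mm high, origin at the centre of its underside.
Things that resemble listed ones, but are neither listed nor needed, are in the scene too. Leave any blue or yellow look-alike of the part that bears turner_grip alone.

How it is judged:
By the outcome, as a careful person would: the job done as asked, in the order asked, and still so for the second after the job is handed in, with the robot touching nothing.
It also fails if it takes over 72 s, if anything falls off the work surface, if the arm or the gripper's body presses on something with over 40 N, if the wrist force passes 120 N, or if a joint passes its speed limit or range.

### The arm

A 6-joint arm with a two-finger parallel gripper is mounted at the origin on the work surface. World frame = base frame: x ahead of the robot, y to its left, z up, the work surface at z = 0. Lengths are in m, angles in rad, forces in N, time in s.
With the tool pointing down it reaches from about 0.35 to 0.975 m from the base axis. Payload 7.1 kg.
Tool frame: the origin (TCP) lies midway between the tips of the shut fingers; the grasp point (between the pads) lies 19 mm behind it; z points along the fingers, y is the line along which they close (so a half turn about z gives the same grasp; the last joint's range is limited). The gripper opens to 88 mm and grips with 3 to 60 N. Pads are 20 mm wide; open, the fingers measure 115 mm over their backs; the gripper's body (75 mm by 178 mm) begins 61 mm behind the grasp point.
Start: joints at [1.295, 0.423, 1.63, -0, 1.089, -0.019], TCP at [0.159, 0.604, 0.223] pointing down, gripper open.
Joint ranges: [-3, 3], [-0.9, 2.11], [0.09, 2.58], [-1.31, 4.45], [0.11, 2.69], [-2.54, 2.54]. Speed limits (rad/s): [2.39, 2.39, 3.01, 3.14, 3.14, 3.14].

### API

Orientations are given as a unit quaternion [w, x, y, z].
In Python, from station import move_pose, movel, movej, command_gripper, wait, inverse_kinematics, read_camera, camera_info, MotionError, job_done, get_time, get_joint_pos, get_qvel, get_effort, get_tcp_pos, get_ee_rot, get_ft_force, get_ft_torque, get_grip_width, get_finger_force gives the robot as it stands. Calls block until the motion is done:
- move_pose(position, orientation): joint-space move of the TCP to a pose.
- movel(position, frame=None, v=0.15, until_force=None): straight line of the TCP; frame=None keeps the orientation; v is the mean speed in m/s. With until_force (N) it stops when the force on the tool has changed by that much, and returns True; else False.
- movej(angles): joint-space move.
- command_gripper(opening): opening from 0.0 (shut) to 1.0 (fully open); the grip force is fixed at half the most; returns when the fingers have stopped.
- wait(seconds).
- inverse_kinematics(position, orientation): joint angles nearest the present ones, or None.
- read_camera(name): name is "scene" or "top" or "wrist"; returns the picture (480x640x3 uint8, red, green, blue); there is no depth.
- camera_info(name): a dict with "intrinsics" (3x3 intrinsics, pixels), "T" (4x4, takes a point from camera to world coordinates); the wrist camera has in their place "tool_from_camera" (4x4, takes a point from camera to tool coordinates, whose origin is the TCP and whose axes are the flange's). Camera axes: x right, y up, looking along -z (the intrinsics and any distortion apply to the point x, -y, -z); pixel columns grow to the right and rows downward; lengths in m; the calibration is good to about 2 mm. The wrist camera is an equidistant fisheye: a pixel r from the principal point sees the ray r / f radians off the axis. A picture is of the moment at which its call begins: read the wrist's pose just before it. camera_info takes no time and is no camera call.
A pose or a line that the arm cannot do raises MotionError and nothing moves.
- job_done(): hands the job in; it is judged then, once.
Readings, each from a call of its own:
- get_time(): time.
- get_joint_pos(): joint angles.
- get_qvel(): joint speeds.
- get_effort(): joint torques, N m.
- get_tcp_pos(): TCP position.
- get_ee_rot(): TCP orientation.
- get_ft_force(): force on the tool from outside, world axes, zero at the start.
- get_ft_torque(): the same for the moment, N m.
- get_grip_width(): opening from 0.0 (shut) to 1.0 (fully open).
- get_finger_force(): force on a finger pad.
Only numpy, scipy, OpenCV 4.12 (cv2) and the standard library are available. Lean on these libraries where they do the work, as an engineer would, in place of code of your own. Each camera call takes 0.05 s, during which the arm holds its last target. There are 200 camera calls.

## Working session

There is one attempt and no reset: what is moved stays moved. The work goes in short steps, each a Python script; the robot and the scene stay as the last script left them, time stands still between calls to the robot, and variables do not carry over. Pictures are saved under pics/ and viewed, at most 10 in all, crops included, and the job is handed in when it is done.

```bash
ls; mkdir -p pics; python3 - <<'E'
from station import *
import cv2,numpy as np
for n in("top","scene"):
    im=read_camera(n); cv2.imwrite(f"pics/{n}0.png",im[:,:,::-1]); print(n,camera_info(n))
print(camera_info("wrist"),get_time(),get_ee_rot())
E
```

```text
pics
top {'intrinsics': array([[475.03446978,   0.        , 313.17138364],
       [  0.        , 475.03446978, 239.68217051],
       [  0.        ,   0.        ,   1.        ]]), 'T': array([[ 0.0414631 ,  0.97869918, -0.20106898,  0.22069277],
       [-0.99912891,  0.04156405, -0.00372154, -0.10938502],
       [ 0.00471497,  0.20104813,  0.97957002,  1.37072792],
       [ 0.        ,  0.        ,  0.        ,  1.        ]])}
scene {'intrinsics': array([[500.66651736,   0.        , 314.42080109],
       [  0.        , 500.66651736, 229.37830106],
       [  0.        ,   0.        ,   1.        ]]), 'T': array([[-0.74896382, -0.54121875,  0.38227668,  0.9771907 ],
       [ 0.66259064, -0.61624335,  0.42569682,  0.45911475],
       [ 0.00518036,  0.57212447,  0.82015045,  1.15783845],
       [ 0.        ,  0.        ,  0.        ,  1.        ]])}
{'intrinsics': array([[371.64829954,   0.        , 315.74198678],
       [  0.        , 371.64829954, 235.836022  ],
       [  0.        ,   0.        ,   1.        ]]), 'tool_from_camera': array([[-7.38910732e-04,  9.69827158e-01,  2.43792407e-01,
         6.53497997e-02],
       [ 9.99999629e-01,  6.08763996e-04,  6.09184691e-04,
         5.26076229e-04],
       [ 4.42391818e-04,  2.43792767e-01, -9.69827248e-01,
        -1.62748547e-01],
       [ 0.00000000e+00,  0.00000000e+00,  0.00000000e+00,
         1.00000000e+00]])} 0.1 [-9.86319217e-05  1.28016173e-01  9.91771844e-01 -6.78218172e-04]
```

View pics/top0.png

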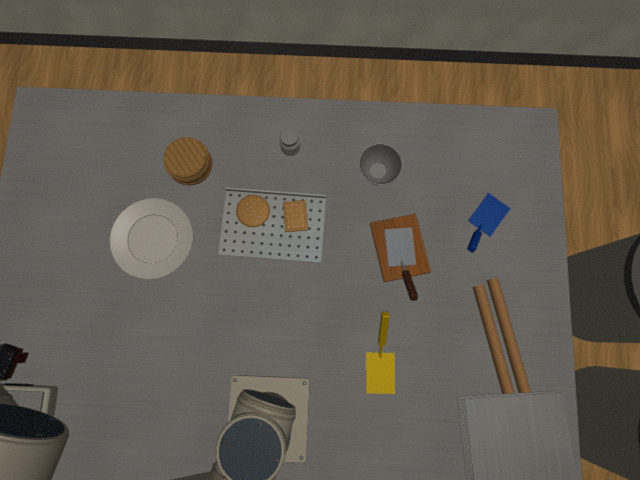

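View pics/scene0.png

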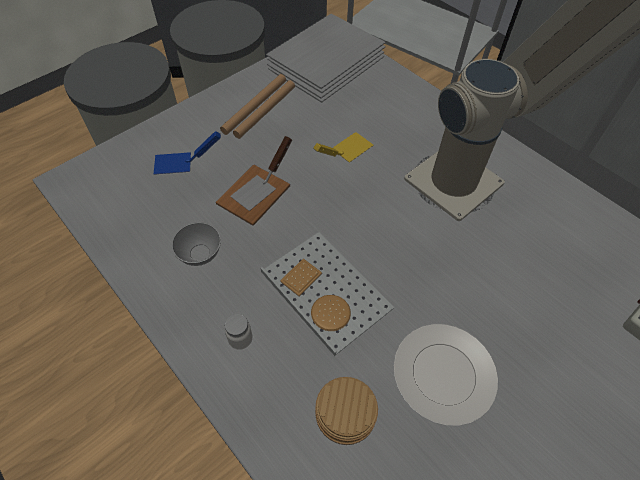

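Turner candidates in the top picture: brown handle with a steel blade on the board (410,285)/(400,246); blue look-alike (474,240)/(488,215); yellow look-alike (384,328)/(381,370). By the description it is the brown and steel one on the board. The round biscuit is at (253,211), the oblong at (296,216), and the plate at (152,239). I'll check with a close crop.

```bash
python3 - <<'E'
import cv2,numpy as np
a=cv2.imread("pics/top0.png")
c1=cv2.resize(a[205:305,362:442],None,fx=5,fy=5,interpolation=cv2.INTER_CUBIC) #400x500
c2=cv2.resize(a[180:270,215:330],None,fx=3.4,fy=3.4,interpolation=cv2.INTER_CUBIC)
o=np.zeros((500,800,3),np.uint8); o[:,:400]=c1; o[:c2.shape[0],405:405+c2.shape[1]]=c2
for i in range(8):
  for j in range(10):
    cv2.circle(o,(i*50,j*50),1,(0,255,0),-1)
cv2.imwrite("pics/c1.png",cv2.convertScaleAbs(o,alpha=1.5))
E
```

```text
(no output)
```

View pics/c1.png

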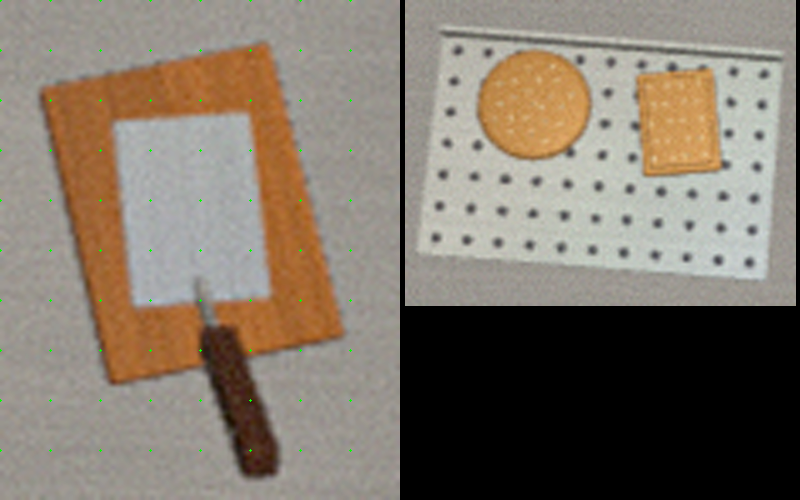

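The crop confirms it: steel blade, brown handle. Blade corners in the crop are at (115,121), (248,113), (271,297) and (132,305). The sheet's near edge runs (417,251)–(765,279) and the wall (441,29)–(782,55). The round biscuit's centre is at (534,104).

```bash
cat > h.py <<'E'
from station import *
import numpy as np, cv2
from scipy.spatial.transform import Rotation as R
def ray(px,n="top"):
    c=camera_info(n);K=c["intrinsics"];T=c["T"]
    d=np.array([(px[0]-K[0,2])/K[0,0],-(px[1]-K[1,2])/K[1,1],-1.]);return T[:3,3],T[:3,:3]@d
def w(px,z,n="top"):
    o,d=ray(px,n);return o+d*(z-o[2])/d[2]
E
python3 - <<'E'
from h import *
np.set_printoptions(precision=4,suppress=True)
a=lambda p:((p[0]+.5)/5-.5+362,(p[1]+.5)/5-.5+205)
b=lambda p:((p[0]-405+.5)/3.4-.5+215,(p[1]+.5)/3.4-.5+180)
B=np.array([w(a(p),.014) for p in[(115,121),(248,113),(271,297),(132,305)]])
print("blade",B.mean(0),"len",np.linalg.norm(B[0]-B[3]),np.linalg.norm(B[1]-B[2]),"wid",np.linalg.norm(B[0]-B[1]),np.linalg.norm(B[2]-B[3]))
f=(B[0]+B[1]-B[2]-B[3]);print("yaw",np.degrees(np.arctan2(f[1],f[0])))
l=B[0]-B[1]+B[3]-B[2];print("yaw from left",np.degrees(np.arctan2(-l[0],l[1])))
W=np.array([w(a(p),.012) for p in[(41,91),(268,43),(343,334),(111,383)]]);f=W[0]+W[1]-W[2]-W[3];print("rest",W.mean(0),np.degrees(np.arctan2(f[1],f[0])))
print("handle end", w(a((260,470)),.123))
S=[w(b((417,251)),.005),w(b((765,279)),.005),w(b((782,55)),.022),w(b((441,29)),.022)];print("sheet",np.array(S))
v=S[0]-S[1];print("near yaw",np.degrees(np.arctan2(-v[0],v[1])));v=S[3]-S[2];print("wall yaw",np.degrees(np.arctan2(-v[0],v[1])))
im=cv2.imread("pics/top0.png").astype(int)
# biscuit seg
r=((im[:,:,2]-im[:,:,0])>45).astype(np.uint8);n,_,st,ce=cv2.connectedComponentsWithStats(r)
for s,c in zip(st,ce):
    if s[4]>300 and 220<c[0]<320 and 180<c[1]<260: print("bisc",s,c,w(c,.014))
im=cv2.imread("pics/top0.png");hsv=cv2.cvtColor(im,cv2.COLOR_BGR2HSV)
g=((hsv[:,:,2]>hsv[200:280,60:100,2].mean()+22)&(hsv[:,:,1]<40)).astype(np.uint8)
g=cv2.morphologyEx(g,cv2.MORPH_CLOSE,np.ones((5,5)))
cs,_=cv2.findContours(g[180:300,90:210],0,1);c=max(cs,key=cv2.contourArea);e=cv2.fitEllipse(c);print("plate",e,w((e[0][0]+90,e[0][1]+180),.019))
E
```

```text
blade [ 0.4904 -0.3572  0.014 ] len 0.10910019056537752 0.10943506486118287 wid 0.07841079893700256 0.080641708731787
yaw 6.389083773977633
yaw from left 5.844636683026391
rest [ 0.4892 -0.357   0.012 ] 14.12601002467761
handle end [ 0.3307 -0.3738  0.123 ]
sheet [[ 0.4483  0.1707  0.005 ]
 [ 0.4366 -0.1283  0.005 ]
 [ 0.6313 -0.1353  0.022 ]
 [ 0.6421  0.1624  0.022 ]]
near yaw -2.2336675351428825
wall yaw -2.0797363503660065
bisc [     0      0    640    480 258499] [305.292 257.142] [ 0.4467 -0.0836  0.014 ]
bisc [237 195  32  32 815] [252.5436 210.4135] [0.5797 0.0782 0.014 ]
bisc [283 200  25  32 666] [295.     215.5871] [ 0.5693 -0.0477  0.014 ]
plate ((60.683807373046875, 58.13898468017578), (77.82943725585938, 83.48855590820312), 58.74177932739258) [0.4827 0.3671 0.019 ]
```

```bash
cat >> h.py <<'E'
# turner pose = blade-underside nose position, yaw, pitch (deg, nose down +). tool vertical at grasp, tool x = turner x
GO=np.array([-.122+.006,0,.073-.006])      # grasp point in turner axes (from blade middle)
FLIP=R.from_euler('x',180,degrees=True)
REST=np.array([.4900,-.3572,.012]); RYAW=6.1
SY=-2.15; XS=np.array([np.cos(np.radians(SY)),np.sin(np.radians(SY)),0]); 
BIS=np.array([.580,.078,0]); PLATE=np.array([.483,.367,0]); WALL=BIS+.0597*XS  # point of wall in line with biscuit
def tool(nose,yaw,pitch,dz=0.,dp=0.):
    """dp: how far (deg, nose down) the turner has slipped in the grip"""
    r=R.from_euler('ZY',[yaw,pitch],degrees=True)
    g=np.asarray(nose,float)+r.apply(GO-[.055,0,0])
    rt=R.from_euler('ZY',[yaw,pitch-dp],degrees=True)*FLIP
    p=g+rt.apply([0,0,.019])
    q=rt.as_quat()
    return p+[0,0,dz],[q[3],q[0],q[1],q[2]]
def restnose(z=0,back=0): 
    return REST+R.from_euler('z',RYAW,degrees=True).apply([.055-back,0,z])
E
python3 - <<'E'
from h import *
np.set_printoptions(precision=2,suppress=True)
PY=20;pd=np.array([np.cos(np.radians(PY)),np.sin(np.radians(PY)),0])
for n,a in dict(above=(restnose(.1),RYAW,0),g=(restnose(),RYAW,0),pre=(BIS-.09*XS+[0,0,.05],SY,4),pre2=(BIS-.07*XS+[0,0,.005],SY,4),end=(BIS+.052*XS+[0,0,.005],SY,4),lift=(BIS+.04*XS+[0,0,.12],SY,-6),pl=(PLATE-.01*pd+[0,0,.1],PY,-6),tip=(PLATE-.01*pd+[0,0,.015],PY,33),ret=(PLATE-.11*pd+[0,0,.05],PY,35)).items():
    p,q=tool(*a);print(n,p,inverse_kinematics(p,q))
E
```

```text
above [ 0.37 -0.37  0.16] [-0.8   0.37  1.9  -0.    0.88  0.66]
g [ 0.37 -0.37  0.06] [-0.8   0.53  1.94 -0.    0.67  0.66]
pre [0.32 0.09 0.11] [0.21 0.25 2.28 0.03 0.69 1.8 ]
pre2 [0.34 0.09 0.06] [0.2  0.38 2.26 0.03 0.57 1.78]
end [0.46 0.08 0.06] [0.14 0.49 2.01 0.02 0.71 1.74]
lift [0.45 0.08 0.15] [ 0.17  0.25  2.12 -0.04  0.67  1.81]
pl [0.31 0.3  0.13] [ 0.78  0.26  2.17 -0.08  0.62  2.06]
tip [0.36 0.32 0.15] [0.61 0.61 1.65 0.14 1.45 1.78]
ret [0.27 0.29 0.19] [0.65 0.46 1.83 0.17 1.45 1.8 ]
```

```bash
python3 - <<'E'
from h import *
p,q=tool(restnose(.11),RYAW,0); move_pose(p+[0,0,.05],q)
p,q=tool(restnose(),RYAW,0); movel(p,v=.2); print(get_ft_force())
command_gripper(0.0); print("w",get_grip_width(),get_finger_force(),get_ft_force())
p,q=tool(restnose(.08),RYAW,0); movel(p,v=.15)
print(get_tcp_pos(),get_ft_force(),get_ft_torque(),get_time())
a=read_camera("wrist");b=read_camera("scene")
o=np.hstack([cv2.resize(a,(400,300)),cv2.resize(b[100:250,180:380],(400,300))])
cv2.imwrite("pics/g.png",o[:,:,::-1]);cv2.imwrite("pics/gs.png",b[:,:,::-1])
E
```

```text
[ 0.21653547 -0.11467007 -0.61420306]
w 0.22568722527836524 29.984022080898285 [-0.54537511 -0.29335421  0.19738809]
[ 0.37424335 -0.36912394  0.13950387] [ 0.36026173 -0.67429253 -1.88326027] [-0.05191267  0.30291863 -0.00988187] 6.2583
```

View pics/g.png

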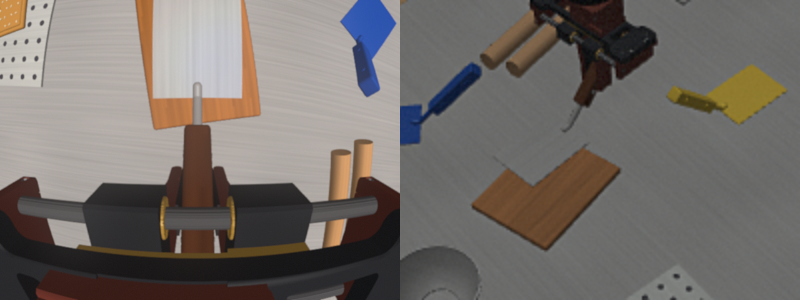

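The wrist view shows the turner held by its handle, with the blade's rear corners at full-resolution (245,157) and (387,156). I'll compare that with the prediction to see any slip.

```bash
cat >> h.py <<'E'
def wristpx(pt_tool):
    c=camera_info("wrist");K=c["intrinsics"];T=np.linalg.inv(c["tool_from_camera"])
    x=T[:3,:3]@pt_tool+T[:3,3];x=x*[1,-1,-1];n=np.hypot(x[0],x[1]);t=np.arctan2(n,x[2])
    return K[:2,2]+K[0,0]*t*x[:2]/n
def turner_px(pt,dp=0,g=(0,0,0)):  # turner-axes point -> wrist pixel; dp slip nose-down about grasp point
    v=R.from_euler('y',dp,degrees=True).apply(np.array(pt)-GO+g)
    return wristpx(FLIP.inv().apply(v)-[0,0,.019])
E
python3 - <<'E'
from h import *
for dp in(-3,0,3,6):
    print(dp,[turner_px(p,dp).round(1) for p in[(-.055,.04,.002),(-.055,-.04,.002),(.055,.04,.002)]])
from station import *
E
```

```text
-3 [array([243.8, 150.6]), array([388. , 150.5]), array([244.6, -35.5])]
0 [array([245. , 156.3]), array([386.8, 156.2]), array([247.1, -24.5])]
3 [array([246.2, 162.2]), array([385.7, 162.1]), array([249.3, -13.6])]
6 [array([247.2, 168.1]), array([384.6, 168. ]), array([251.4,  -2.7])]
```

```bash
python3 - <<'E'
from h import *
P=4
p,q=tool(restnose(.11),RYAW,0); movel(p,v=.2)
s=BIS-.075*XS
p,q=tool(s+[0,0,.10],SY,P); move_pose(p,q)
p,q=tool(s+[0,0,.018],SY,P); movel(p,v=.2)
wait(.2);print("f0",get_ft_force())
p,q=tool(s+[0,0,.001],SY,P); hit=movel(p,v=.02,until_force=2.0)
pz=tool(s,SY,P)[0][2]; print(hit,"nose z by tcp",get_tcp_pos()[2]-pz,get_ft_force(),get_time())
cv2.imwrite("pics/pre.png",read_camera("wrist")[:,:,::-1])
E
```

```text
f0 [ 0.57471984  0.22406347 -1.19509206]
True nose z by tcp 0.00391489301112035 [0.27371604 0.26943672 1.62946542] 9.7583
```

View pics/pre.png

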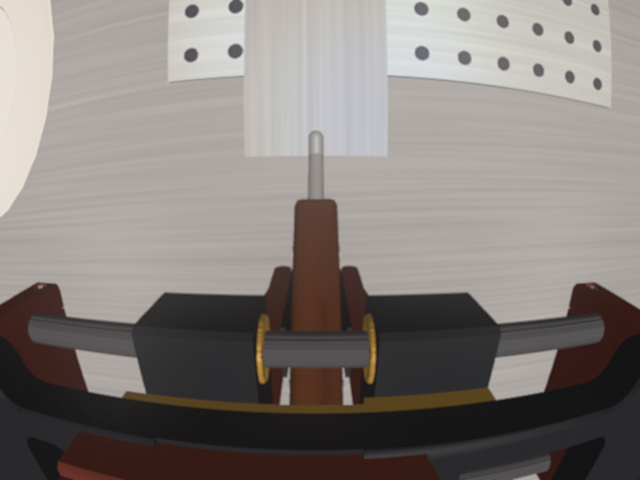

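The nose is resting on the sheet and the blade is lined up squarely. Now I'll slide it under the biscuit.

```bash
python3 - <<'E'
from h import *
np.set_printoptions(precision=3,suppress=True)
P=4;z=.0041
for d in(-.05,-.03,-.01,.01,.03,.05):
    p,q=tool(BIS+d*XS+[0,0,z],SY,P); h=movel(p,v=.05,until_force=12.)
    print(d,h,get_tcp_pos()-p,get_ft_force())
    if h: break
print(get_time())
a=read_camera("top")[175:265,210:330];b=read_camera("scene")[225:365,250:410];c=read_camera("wrist")[:260,120:520]
o=np.hstack([cv2.resize(x,(390,300),interpolation=cv2.INTER_CUBIC) for x in(a,b)]);
o=np.vstack([o,np.hstack([cv2.resize(c,(460,300)),np.zeros((300,320,3),np.uint8)])])
cv2.imwrite("pics/sc.png",cv2.convertScaleAbs(o[:,:,::-1],alpha=1.3))
E
```

```text
-0.05 False [ 0. -0. -0.] [ 1.064 -0.351 -0.46 ]
-0.03 False [ 0.001  0.    -0.   ] [ 0.057 -0.261 -1.116]
-0.01 False [ 0.001  0.    -0.   ] [-0.541  0.553 -1.426]
0.01 False [ 0.001 -0.    -0.   ] [-1.095 -1.104 -2.165]
0.03 False [ 0.001  0.    -0.   ] [ 0.525 -0.032 -2.309]
0.05 False [ 0.001  0.    -0.   ] [ 0.453 -0.056 -1.647]
13.225
```

View pics/sc.png

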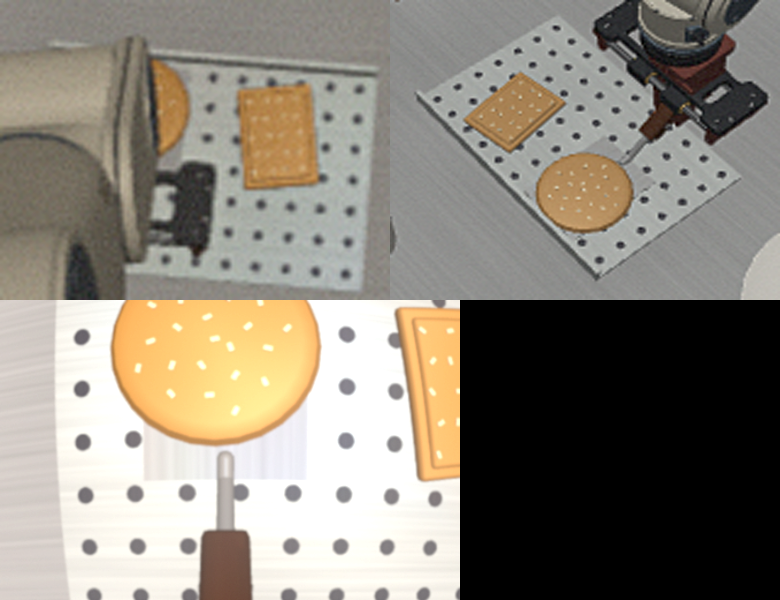

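The biscuit lies on the blade, its rear edge about 20 mm ahead of the blade's rear and centred to about 4 mm. Next I'll lift it and check.

```bash
python3 - <<'E'
from h import *
np.set_printoptions(precision=3,suppress=True)
for d,z,P,v in((.050,.006,0,.03),(.047,.012,-5,.03),(.035,.04,-6,.06),(.0,.11,-6,.12)):
    p,q=tool(BIS+d*XS+[0,0,z],SY,P); movel(p,q,v=v)
    print(get_ft_force(),get_ft_torque())
print(get_time())
b=read_camera("scene")[150:400,200:500];c=read_camera("wrist")
o=np.hstack([cv2.resize(x,(400,300),interpolation=cv2.INTER_CUBIC) for x in(b,c)])
cv2.imwrite("pics/lift.png",o[:,:,::-1])
E
```

```text
[ 0.013 -0.241 -2.398] [-0.013  0.37   0.041]
[1.788 0.565 5.931] [-0.008 -0.589  0.022]
[-0.162 -0.634 -2.288] [-0.033  0.527 -0.002]
[-0.274 -0.346 -3.078] [0.03  0.517 0.016]
15.8167
```

View pics/lift.png

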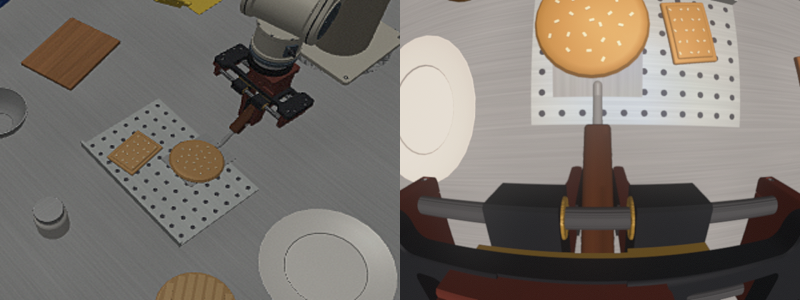

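The biscuit is clear of the sheet, steady on the blade, and the turner hasn't slipped in the grip. Now I'll carry it over the plate and tip it in steps, watching its rear edge in the wrist camera.

```bash
cat >> h.py <<'E'
PY=20;PD=np.array([np.cos(np.radians(PY)),np.sin(np.radians(PY)),0]);PN=PLATE+.005*PD
def edge():
    c=read_camera("wrist").astype(int)[:160,255:300]
    m=(c[:,:,0]-c[:,:,2])>60
    r=np.where(m.sum(1)>8)[0];return r.max() if len(r) else -1
E
python3 - <<'E'
from h import *
print("e",edge())
p,q=tool(PN+[0,0,.11],PY,-5); movel(p,q,v=.13); print("e",edge(),get_time())
p,q=tool(PN+[0,0,.04],PY,-2); movel(p,q,v=.1)
p,q=tool(PN+[0,0,.021],PY,12); movel(p,q,v=.06); e0=edge(); print("e0",e0,get_time())
for P in(17,20,23,26,29,32):
    p,q=tool(PN+[0,0,.018],PY,P); movel(p,q,v=.04); wait(.25); e=edge(); print(P,e,get_ft_force().round(2))
    if e<e0-12: break
print(get_time())
b=read_camera("scene")[280:450,350:550];c=read_camera("wrist")
o=np.hstack([cv2.resize(x,(400,330),interpolation=cv2.INTER_CUBIC) for x in(b,c)])
cv2.imwrite("pics/tip.png",o[:,:,::-1])
E
```

```text
e 122
e 122 18.0
e0 122 19.4
17 123 [ 0.46  0.4  -3.19]
20 123 [-0.52 -0.8  -2.5 ]
23 120 [ 0.31  0.58 -2.43]
26 70 [ 0.88 -0.66 -2.7 ]
22.225
```

View pics/tip.png

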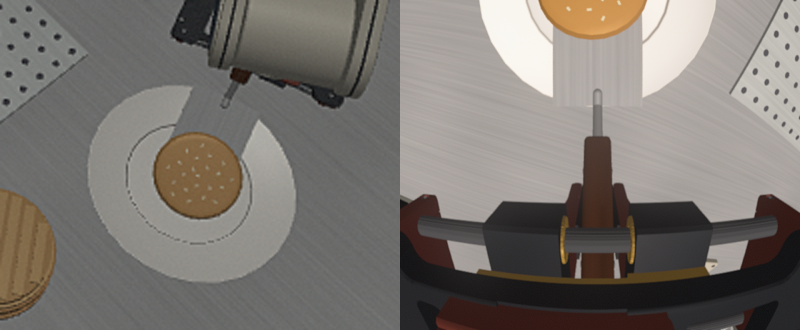

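The biscuit has slid about 29 mm down the blade, its front edge is on the plate floor and it's well centred. I'll draw the blade out from under it, low and slow.

```bash
python3 - <<'E'
from h import *
for d,z,P,v in((.02,.012,26,.04),(.035,.0105,26,.05),(.068,.0105,26,.05),(.12,.05,26,.12)):
    p,q=tool(PN-d*PD+[0,0,z],PY,P); h=movel(p,q,v=v,until_force=12); print(d,h,get_ft_force().round(2))
print(get_time())
b=read_camera("scene")[280:450,350:550];c=read_camera("wrist")
o=np.hstack([cv2.resize(x,(400,330),interpolation=cv2.INTER_CUBIC) for x in(b,c)])
cv2.imwrite("pics/out.png",o[:,:,::-1])
E
```

```text
0.02 False [-0.77  1.32 -1.93]
0.035 False [-0.46  0.02 -1.48]
0.068 False [-0.51  0.39 -2.33]
0.12 False [ 1.2   0.09 -1.32]
24.95
```

View pics/out.png

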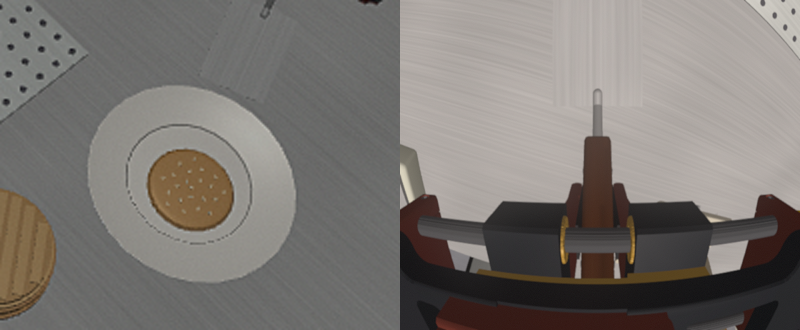

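The biscuit lies flat in the plate, right way up and centred, and the plate hasn't moved. Now the turner goes back on its board.

```bash
python3 - <<'E'
from h import *
D=-.7
p,q=tool(PN-.15*PD+[0,0,.12],PY,0,dp=D); movel(p,q,v=.15)
p,q=tool(restnose(.12),RYAW,0,dp=D); move_pose(p,q)
p,q=tool(restnose(.012),RYAW,0,dp=D); movel(p,q,v=.15); wait(.2)
p,q=tool(restnose(-.004),RYAW,0,dp=D); h=movel(p,q,v=.02,until_force=2.5)
print(h,get_tcp_pos()[2]-tool(restnose(),RYAW,0,dp=D)[0][2],get_ft_force().round(2))
command_gripper(1.0); wait(.3)
t=get_tcp_pos(); movel(t+[0,0,.14],v=.15); wait(.5); print(get_time())
a=read_camera("top");b=read_camera("scene")
o=np.hstack([cv2.resize(a[110:350,80:480],(400,300)),cv2.resize(b[100:400,150:550],(400,300))])
cv2.imwrite("pics/fin.png",o[:,:,::-1])
E
```

```text
True -0.0007191754884045137 [-0.17  0.08  2.95]
32.6917
```

View pics/fin.png

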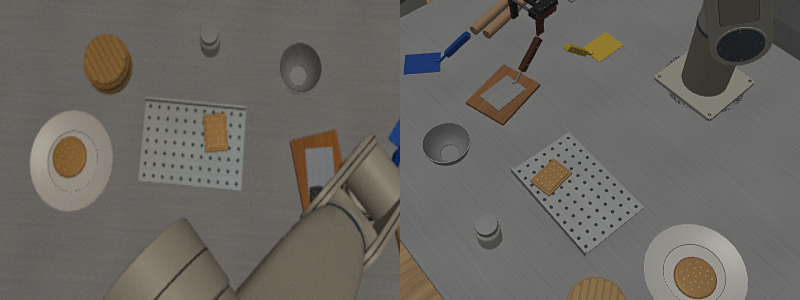

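The turner stands on its board with the blade flat. The round biscuit lies in the plate, everything else is where it was, and the gripper is clear.

```bash
python3 -c "
from station import *
print(job_done())"
```

```text
the job is handed in; nothing more can be done
None
```

The job is handed in at about 33 s of the 72 s allowed: the last pictures show the round biscuit flat and right way up in the plate, the turner standing on its board, released, and everything else where it was.

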